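# Bring a circuit board before the bench camera

## Robot

A 6-joint arm with a two-finger parallel gripper is mounted at the origin on the work surface. World frame = base frame: x ahead of the robot, y to its left, z up, the work surface at z = 0. Lengths are in m, angles in rad, forces in N, time in s.
With the tool pointing down it reaches from about 0.35 to 0.975 m from the base axis. Payload 4.9 kg.
Tool frame: the origin (TCP) lies at the very end of the fingers, on their centre line; the grasp point (between the pads) lies 19 mm behind it; z points along the fingers, y is the line along which they close (so a half turn about z gives the same grasp; the last joint's range is limited). The gripper opens to 85 mm and grips with 20 to 120 N. Pads are 22 mm wide; open, the fingers measure 114 mm over their backs; the gripper's body (76 mm by 85 mm) begins 54 mm behind the grasp point. The pads swing forward as they close: fully open they stand 13 mm farther back than shut.
Start: joints at [1.195, 0.053, 1.613, -0, 1.476, -0.119], TCP at [0.159, 0.604, 0.205] pointing down, gripper open.
Joint ranges: [-3.01, 3.01], [-1.01, 2.22], [0.06, 2.58], [-1.02, 4.17], [0.09, 2.62], [-3.14, 3.14]. Speed limits (rad/s): [2.57, 2.57, 3.14, 3.14, 3.14, 3.14].

## Interface

Orientations are given as a rotation vector (axis times angle).
In Python, from station import get_obs, get_image, get_calibration, finish_job gives the robot as it stands.
- The arm moves only by the tool servo_tool, never from a script. Its argument "increments" is a list of rows, each a list of 5 numbers: the opening, from 0 (shut) to 1 (fully open), then the shift along the tool's x, y, z in mm, then the turn about the tool's z in degrees. In form: [[jaw, tx, ty, tz, spin], ...]. A call has 1 to 12 rows; each row shifts and turns the commanded pose from where the row before left it, along the tool's axes as they then stand; what a row does not reach is not made up. A row lasts 1/8 s, in which the tool goes at most 62.5 mm and 10.7 degrees, less where a joint would pass 70% of its speed; a pose out of reach is approached as far as the arm can. A call is refused whole if a number of a shift passes 62.5 or a number of a turn 10.7, either way. A call with a gripper value outside its range is refused whole. The fingers move at their own pace and stop on an object; "force" is the grip in N (left out, the last holds). Time passes only in rows, so rows that do not move let the fingers close. It gives the time, the measured TCP pose, the force, the opening and the grip force at its end, in the units of the state.
- get_obs(): the state, without advancing time (a new reading comes with each control period).
- get_image(name): name is "side" or "top"; returns the picture (480x640x3 uint8, red, green, blue); there is no depth.
- get_calibration(name): a dict with "fx", "fy", "cx", "cy" (pixels), "dist_coeffs" ([k1, k2, p1, p2, k3] as OpenCV has them; the pictures are not rectified), "R" (3x3) and "t" (3): a world point X has camera coordinates R X + t. Camera axes: x right, y down, z forward; pixel columns grow to the right and rows downward; lengths in m; the calibration is good to about 2 mm. A picture is of the moment at which its call begins. get_calibration takes no time and is no camera call.
- finish_job(): hands the job in; it is judged then, once.
The state is a dict: "t": time; "q": joint angles; "dq": joint speeds; "effort": joint torques, N m; "tool_pos": TCP position; "tool_rot": TCP orientation; "contact_force": force on the tool from outside, world axes, zero at the start; "wrist_torque": the same for the moment, N m; "opening": finger opening in m; "grip_force": force on a finger pad.
Only numpy, scipy, OpenCV 4.12 (cv2) and the standard library are available. Lean on these libraries where they do the work, as an engineer would, in place of code of your own. Each camera call takes 0.05 s, during which the arm holds its last target. There are 200 camera calls.

## Task

Draw the green circuit board with the white grip straight up out of the slotted rack and set it, without dropping it, upright in the groove of the loose pale metal stand. Then, keeping off the board, push the loaded stand across the bench by its base, never lifting or tipping it, until it sits squarely and centrally inside the four yellow corner marks in front of the camera. Leave the two brown cards in the rack and do not disturb the multimeter, screwdriver, bottle or parts box.

Things in the scene. Friction and masses are not known exactly. Their poses are not given: they have to be found in the camera images.
- board: Green circuit board, loose, 120 g, upright in one of the three rack slots. Origin: middle of its lower edge; x along its width, y its thickness, z up. Green sheet 90 mm wide, 4 mm thick, z 0 to 90 mm; on its top edge a white plastic grip 60 mm long (x), 10 mm thick (y), z 86 to 110 mm. Dark chips on its -y face (no thickness to feel).
- rack: Blue slotted card rack, fixed to the bench. Origin: centre of its underside. 110 mm (x) by 125 mm (y), 60 mm high. Floor at z = 10 mm. Three upright slots at y = -50, 0 and +50 mm; a board stands along x with its two side edges in 7 mm wide grooves, 8 mm deep, cut in the end walls (groove bottoms at x = -47 and +47 mm), open at the top.
- card_a: Brown circuit card without grip in another slot of the rack, loose, 70 g, 90 mm wide (x), 4 mm thick (y), 65 mm high. Origin: middle of its lower edge. Stays in the rack.
- card_b: A second brown card, the same as card_a, in the remaining slot. Stays in the rack.
- stand: Loose pale metal stand, 500 g (mass varies 30 percent), 180 (x) by 130 (y) by 38 mm high, slides flat on the bench. Origin: centre of underside; z up. A groove runs along x through its centre, 120 mm long with closed ends, floor at z = 6 mm; 8 mm wide (y) up to z = 26 mm, then flaring at 45 degrees to 32 mm at the top (yellow faces). The board stands in it along x, leaning up to 12 degrees.
- spot: Place for the stand, painted on the bench (no height): four yellow corner marks around a rectangle 196 mm (x) by 146 mm (y). Origin: centre of the rectangle at bench level. The stand belongs with its origin here and its x axis along the spot's x axis (either way round).
- viewer: Small inspection camera on a fixed grey foot 120 by 80 mm and a 208 mm post, 220 mm to the -y side of the spot's centre, lens looking to the spot's +y. Origin: centre of its foot. Its nearest part ends 45 mm from its origin towards the spot.
- meter: Red multimeter lying on the bench, 85 by 150 by 40 mm, bystander. Origin: centre of its underside.
- driver: Green-handled screwdriver lying on the bench, about 200 mm long, bystander. Own x runs along it, handle at -x.
- flux: Small bottle, 44 mm across and 100 mm high, bystander. Origin: centre of its underside.
- parts_box: Blue open box of compartments, 110 by 80 by 35 mm, bystander. Origin: centre of its underside.
Mind the look-alikes: they are no part of the job. Of the things shaped like the board, the green one is meant. Leave any blue look-alike of the card_b alone.

How it is judged:
On the way, in this order (a step that is already met when the one before it is completed fails the run):
1. the board has been drawn up clear of the rack (its lower edge higher than the rack walls) (height (world z) of board above 0.065 m), for 0.1 s.
2. the board stands in the stand's groove, let go (z of board in the frame of stand between 0.002 and 0.012 m and y of board in the frame of stand between -0.006 and 0.006 m and x of board in the frame of stand between -0.02 and 0.02 m and angle between board's own z axis and vertical below 0.3 rad and contact force between board and the fingers below 0.1 N), for 0.2 s.
3. the stand has been pushed inside the yellow marks (horizontal distance between stand and spot below 0.015 m and angle between the x axis of stand and the x axis of spot, either way round below 0.14 rad), for 0.2 s.
At the end, for the whole second after the job is handed in: Stand flat on the bench, centre within 15 mm of the spot's centre, x axes aligned within 0.14 rad (either way round); board down on the groove floor, within 20 mm of its middle, leaning under 0.3 rad; both brown cards down in the rack; all at rest (all of step 3 and height (world z) of stand below 0.003 m and angle between stand's own z axis and vertical below 0.05 rad and z of board in the frame of stand between 0.002 and 0.012 m and y of board in the frame of stand between -0.006 and 0.006 m and x of board in the frame of stand between -0.02 and 0.02 m and angle between board's own z axis and vertical below 0.3 rad and linear speed of stand below 0.02 m/s and linear speed of board below 0.03 m/s and z of each of card_a, card_b in the frame of rack below 0.02 m); the robot touches nothing.
It fails at once if the stand is lifted (over 10 mm) or tipped (over 0.15 rad) (height (world z) of stand above 0.01 m or angle between stand's own z axis and vertical above 0.15 rad).
It fails at once if the board is dropped (falls free faster than 0.6 m/s) (linear speed of board above 0.6 m/s and contact force between board and the fingers below 0.05 N).
It fails at once if the robot touches the board once the stand is more than 50 mm from where it began (distance of stand from where it was at the start of the episode above 0.05 m and (contact force between board and the fingers above 1 N or contact force between board and the arm above 1 N)).
It fails at once if a brown card is pulled out of the rack or shifted over 30 mm (distance of any of card_a, card_b from where it was at the start of the episode above 0.03 m).
It fails at once if the multimeter, screwdriver, bottle or parts box is shifted over 30 mm (distance of any of meter, driver, flux, parts_box from where it was at the start of the episode above 0.03 m).
It also fails if it takes over 72 s, if anything falls off the work surface, if the arm or the gripper's body presses on something with over 40 N, if the wrist force passes 120 N, or if a joint passes its speed limit or range.

## Working session

There is one attempt and no reset: what is moved stays moved. The work goes in short steps, Python scripts to look and compute and a tool call to move; the robot and the scene stay as the last step left them, time stands still between calls to the robot, and variables do not carry over. Pictures are saved under pics/ and viewed, at most 10 in all, crops included, and the job is handed in when it is done.

Besides the shell and the picture viewer there is one more tool, called after "Request:" by a JSON object that holds its "api" and its "payload", one argument or row to a line. servo_tool: Moves the arm, as the interface text tells. Its arguments: {"type":"object","properties":{"increments":{"type":"array"},"force":{"type":"number"}},"required":["increments"]}

```bash
mkdir -p pics
cat > h.py <<'E'
import numpy as np, cv2
from station import *
def cal(n):
    c=get_calibration(n); K=np.array([[c['fx'],0,c['cx']],[0,c['fy'],c['cy']],[0,0,1.]])
    return K,np.array(c['dist_coeffs'],float),np.array(c['R']),np.array(c['t'])
def ray(n,uv):
    K,d,R,t=cal(n); p=cv2.undistortPoints(np.array(uv,float).reshape(-1,1,2),K,d)[:,0]
    return -R.T@t,np.c_[p,np.ones(len(p))]@R
def onz(n,uv,z):
    o,d=ray(n,uv); z=np.broadcast_to(z,len(d)); return o+d*((z-o[2])/d[:,2])[:,None]
def proj(n,X):
    K,d,R,t=cal(n); return cv2.projectPoints(np.array(X,float).reshape(-1,3),cv2.Rodrigues(R)[0],t,K,d)[0][:,0]
def tri(a,b,na='top',nb='side'):
    o1,d1=ray(na,[a]);o2,d2=ray(nb,[b]);A=np.c_[d1[0],-d2[0]]
    s=np.linalg.lstsq(A,o2-o1,rcond=None)[0];p=o1+s[0]*d1[0];q=o2+s[1]*d2[0];return (p+q)/2,np.linalg.norm(p-q)
def snap(n,f,box=None,k=1):
    im=get_image(n)[:,:,::-1]; cv2.imwrite('pics/'+f+'_full.png',im)
    if box: x0,y0,x1,y1=box; im=im[y0:y1,x0:x1]
    cv2.imwrite('pics/'+f+'.png',cv2.resize(im,None,fx=k,fy=k,interpolation=cv2.INTER_CUBIC));
E
python3 -c "
from h import *
snap('top','t0');snap('side','s0');o=get_obs();print(o['t'],o['tool_pos'],o['tool_rot'],o['opening'])
for n in('top','side'):K,d,R,t=cal(n);print(n,-R.T@t,R[2],K[0,0])"
```

```text
0.1 [0.15852289 0.60392731 0.20415442] [-4.02242843e-01 -3.11527908e+00  2.86735702e-03] 0.08546212161644955
top [3.67674663e-01 2.51241761e-05 1.15533073e+00] [ 0.15287867 -0.02192153 -0.9880018 ] 489.83467037263404
side [ 0.16726832 -0.88499634  0.92229184] [ 0.29048655  0.66111028 -0.69177363] 467.49872510891896
```

View pics/t0.png

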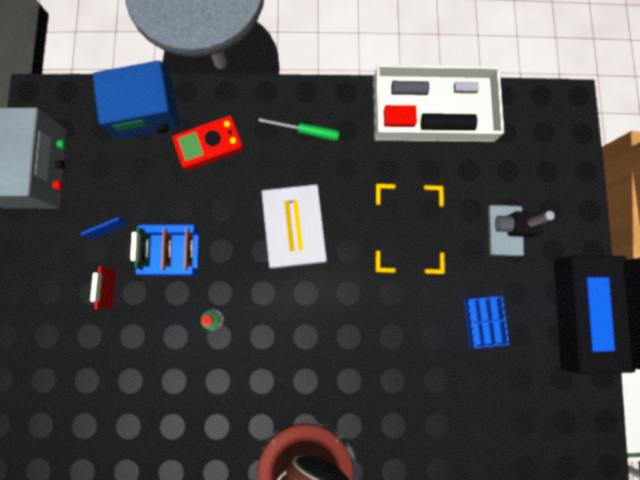

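View pics/s0.png

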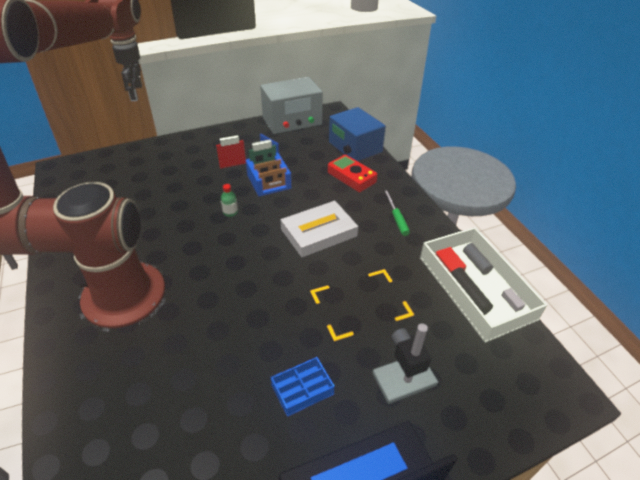

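Top view: the rack is at about (167,249), with a white-gripped dark-green board in its left slot (137,247) and two brown cards to its right. A red board with a white grip stands apart at (103,287), and a blue card lies at (100,228). The stand is at (294,226), the marks at (410,229) and the viewer at (507,230). Of the two gripped boards, only the one in the rack is green, so I'll confirm it in a crop.

```bash
python3 -c "
from h import *
print(proj('top',[[0,0,0],get_obs()['tool_pos']]),proj('side',[[0,0,0],get_obs()['tool_pos']]))
a=cv2.imread('pics/t0_full.png');b=cv2.imread('pics/s0_full.png')
z=lambda i,x,y,w,h,W,H:cv2.resize(i[y:y+h,x:x+w],(W,H),interpolation=cv2.INTER_CUBIC)
cv2.imwrite('pics/c1.png',np.vstack([np.hstack([z(a,120,215,85,65,400,306),z(b,235,125,65,75,400,306)[:306]]),np.hstack([z(a,255,175,80,60*80//60+20,300,294)[:294],z(a,365,175,90,104,260,294),z(b,270,195,100,65,240,294)])]))
"
```

```text
[[304.95505702 471.98452727]
 [-16.09043269 417.33061395]] [[122.81824626 292.7137951 ]
 [139.04523665 103.88053013]]
```

View pics/c1.png

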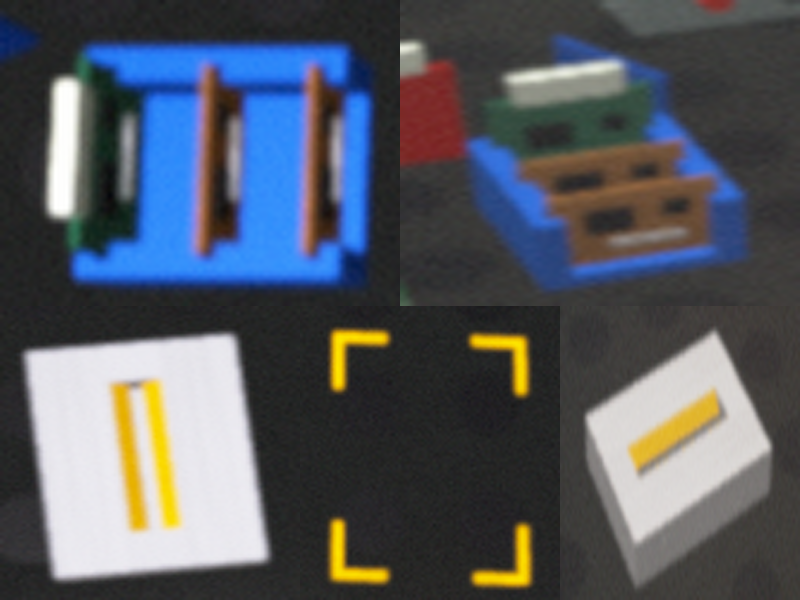

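```bash
cat > fit.py <<'E'
from h import *
from scipy.optimize import least_squares
def fit(P,obs,g):  # P: local pts; obs: list of (cam, idx, uv)
    def W(p): c,s=np.cos(p[2]),np.sin(p[2]); return P@np.array([[c,s,0],[-s,c,0],[0,0,1]])+[p[0],p[1],0]
    def r(p):
        w=W(p); return np.concatenate([proj(n,w[i])[0]-uv for n,i,uv in obs])
    s=least_squares(r,g,loss='soft_l1'); return s.x,s.fun.reshape(-1,2)
def box(a,b,z): return np.array([[a,b,z],[a,-b,z],[-a,-b,z],[-a,b,z]])/1000. # TL,TR,BR,BL in top image
if __name__=='__main__':
    np.set_printoptions(precision=4,suppress=True)
    T=[(375.4,184.2),(443.9,185.6),(445,274),(375.4,272.6)]
    print('spot',*fit(box(98,73,0),[('top',i,u) for i,u in enumerate(T)],[.55,-.2,0]))
    T=[(260.9,190),(317.9,184.5),(327,261.4),(268.9,268.2)];S=[(335,200.5),(358.3,225.7),(300.8,247.4),(280.8,218.7)]
    print('stand',*fit(box(90,65,38),[('top',i,u) for i,u in enumerate(T)]+[('side',i,u) for i,u in enumerate(S)],[.55,0,0.1]))
    T=[(138.7,223.9),(194.4,223.9),(192.7,275.1),(135.3,275.1)];S=[(261.8,134),(291,172.8),None,(246.4,160)]
    p,r=fit(box(55,62.5,60),[('top',i,u) for i,u in enumerate(T)]+[('side',i,S[i]) for i in(0,1,3)],[.5,.3,0]);print('rack',p,r)
    c,s=np.cos(p[2]),np.sin(p[2]);M=np.array([[c,-s],[s,c]])
    for y in(.05,0,-.05):print(M@[0,y]+p[:2])
    # grip: top face corners
    g=np.array([[.03,.055,.12],[.03,.045,.12],[-.03,.045,.12],[-.03,.055,.12],[.03,.045,.096],[-.03,.045,.096]]);w=np.c_[g[:,:2]@M.T+p[:2],g[:,2]]
    a=proj('top',w);b=proj('side',w)
    print('grip in crop top',(a-[120,215])*4.706,'side',(b-[235,125])*[6.154,4.08]+[400,0])
E
python3 fit.py
```

```text
spot [ 0.549  -0.2491 -0.016 ] [[ 3.4509  5.5438]
 [-5.4883  5.4501]
 [-4.7262 -2.5327]
 [ 3.7836 -2.1051]]
stand [0.5539 0.0263 0.11  ] [[ 1.5803  0.2894]
 [-0.1026  0.0961]
 [-0.5012 -0.6482]
 [ 0.9707 -1.3089]
 [-0.4645 -0.492 ]
 [-0.6875  0.0963]
 [-0.0423 -0.5222]
 [-0.7549 -0.1507]]
rack [0.4949 0.3146 0.009 ] [[ 0.0113  1.1929]
 [-0.513   0.859 ]
 [-0.1855 -1.6403]
 [ 1.2189 -1.3271]
 [15.2981 17.8767]
 [-0.8186 -0.4011]
 [-1.3344 -1.0459]]
[0.4945 0.3645]
[0.4949 0.3146]
[0.4954 0.2646]
grip in crop top [[ 57.8063  79.9958]
 [ 79.7679  79.8642]
 [ 73.7376 211.7975]
 [ 51.5892 211.9168]
 [ 97.2476  87.67  ]
 [ 91.5092 216.7314]] side [[613.0542  56.6864]
 [619.1513  63.0002]
 [507.8841  78.6778]
 [502.243   72.2234]
 [621.6614  89.1286]
 [511.6066 104.9402]]
```

The crop shows the green board in the rack's +y slot, with its white grip at top px (134,246). The red gripped board and the blue card stay alone. The rack fit predicts the grip to within 1 px. Next I spin to align, move over it, and refine the spot.

Request:
{"api": "servo_tool", "payload": {
  "increments": [
    [1,0,0,0,-7.6],
    [1,0,0,0,-7.6],
    [1,-42,-30,0,0],
    [1,-42,-30,0,0],
    [1,-42,-30,0,0],
    [1,-42,-30,0,0],
    [1,-42,-30,0,0],
    [1,-42,-30,0,0],
    [1,-42,-30,0,0],
    [1,-42,-29,0,0],
    [1,0,0,0,0],
    [1,0,0,0,0]
  ]
}}

```text
t: 1.6
tool_pos: [0.4962, 0.3684, 0.2047]
tool_rot: [0.013, -3.14, 0.0]
contact_force: [-0.7, 0.0, 0.1]
opening: 0.0856
grip_force: 0.0
```

Run:
```python
from h import *
from scipy.spatial.transform import Rotation as Ro
a=cv2.imread('pics/t0_full.png')
h=cv2.cvtColor(a,cv2.COLOR_BGR2HSV); m=cv2.inRange(h,(20,130,110),(35,255,255)); m[:,:365]=0;m[:,455:]=0;m[:170]=0;m[290:]=0
ys,xs=np.nonzero(m);w=onz('top',np.c_[xs,ys],0)
r=cv2.minAreaRect((w[:,:2]*1000).astype(np.float32));print('spot',r)
u,n=xs.min(),xs.max();print(u,n,ys.min(),ys.max())
m=cv2.inRange(h,(18,130,110),(35,255,255)); m[:,:275]=0;m[:,312:]=0;m[:185]=0;m[265:]=0
ys,xs=np.nonzero(m);w=onz('top',np.c_[xs,ys],0.036);print('groove',cv2.minAreaRect((w[:,:2]*1000).astype(np.float32)),w.mean(0))
o=get_obs();print(o['t'],o['tool_pos'],Ro.from_rotvec(o['tool_rot']).as_matrix()[:,1])
```

```text
spot ((554.7666625976562, -249.25753784179688), (166.96560668945312, 218.60340881347656), 88.49994659423828)
375 444 183 274
groove ((554.031494140625, 28.23569107055664), (114.33209991455078, 29.12685775756836), 6.525125026702881) [0.55355058 0.02800265 0.036     ]
1.6 [0.49617885 0.36837944 0.20469452] [-8.24964873e-03  9.99965958e-01 -1.64550900e-04]
```

Request:
{"api": "servo_tool", "payload": {
  "increments": [
    [1,1,-3,20,0],
    [1,0,0,31,0],
    [1,0,0,31,0],
    [1,0,0,31,0],
    [1,0,0,0,0],
    [0,0,0,0,0],
    [0,0,0,0,0],
    [0,0,0,0,0],
    [0,0,0,0,0],
    [0,0,0,0,0],
    [0,0,0,0,0]
  ],
  "force": 40
}}

```text
t: 2.98
tool_pos: [0.4962, 0.3656, 0.0931]
tool_rot: [-0.013, 3.141, 0.001]
contact_force: [-0.1, -0.6, 3.2]
opening: 0.0068
grip_force: 39.3
```

Request:
{"api": "servo_tool", "payload": {
  "increments": [
    [0,0,0,-10,0],
    [0,0,0,-10,0],
    [0,0,0,-15,0],
    [0,0,0,-20,0],
    [0,0,0,-25,0],
    [0,0,0,-25,0],
    [0,0,0,-15,0],
    [0,0,0,0,0],
    [0,0,0,0,0]
  ]
}}

```text
t: 4.1
tool_pos: [0.4952, 0.365, 0.2112]
tool_rot: [0.013, -3.14, 0.001]
contact_force: [-0.5, 0.3, -0.8]
opening: 0.0068
grip_force: 39.1
```

```bash
python3 -c "
from h import *
snap('side','s1',(200,60,360,260),4);snap('top','t1')
a=cv2.imread('pics/s1.png')[:480];b=cv2.imread('pics/t1_full.png')[170:300,60:190]
cv2.imwrite('pics/c2.png',np.hstack([cv2.resize(a,(420,480)),cv2.resize(b,(380,480))]))"
```

```text
(no output)
```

View pics/c2.png

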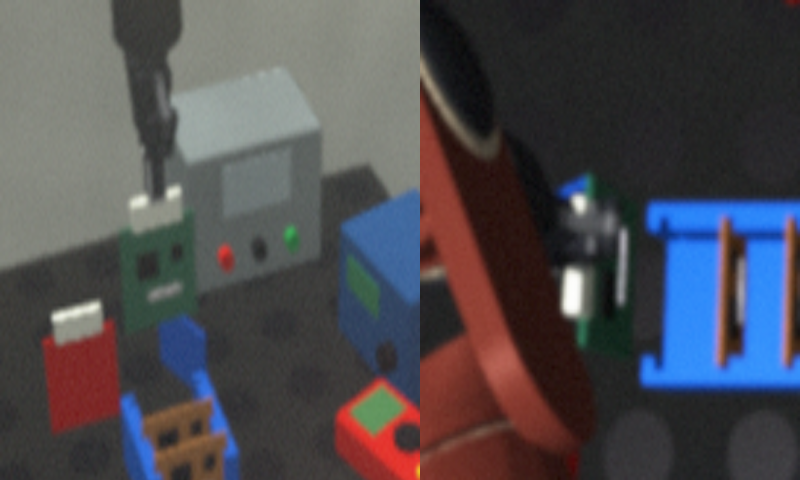

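The green board is held upright and clear of the rack, with its lower corners at side px (248,143) and (274,137). The two brown cards are still in the rack. I'll check how far off centre the grip sits.

```bash
python3 -c "
from h import *
for dz in (.125,.13):
  for x in(.485,.495,.505):print(dz,x,proj('side',[[x-.045,.365,dz],[x+.045,.365,dz]]).round(1).tolist(), proj('side',[[x-.03,.365,dz+.11],[x+.03,.365,dz+.11]]).round(1).tolist())
"
```

```text
0.125 0.485 [[244.4, 143.6], [271.7, 138.0]] [[245.9, 111.2], [265.0, 107.7]]
0.125 0.495 [[247.4, 142.9], [274.6, 137.3]] [[249.1, 110.6], [268.2, 107.1]]
0.125 0.505 [[250.5, 142.3], [277.6, 136.7]] [[252.3, 110.0], [271.3, 106.5]]
0.13 0.485 [[244.2, 142.2], [271.6, 136.6]] [[245.7, 109.7], [264.9, 106.2]]
0.13 0.495 [[247.3, 141.6], [274.6, 136.0]] [[249.0, 109.1], [268.1, 105.6]]
0.13 0.505 [[250.4, 140.9], [277.5, 135.4]] [[252.2, 108.5], [271.2, 105.0]]
```

Request:
{"api": "servo_tool", "payload": {
  "increments": [
    [0,-7,-30,0,0],
    [0,-7,-45,0,0],
    [0,-7,-45,0,0],
    [0,-7,-45,0,0],
    [0,-7,-45,0,0],
    [0,-7,-45,0,0],
    [0,-7,-45,0,0],
    [0,-7,-38,0,0],
    [0,0,0,0,-3],
    [0,0,0,0,-2.9],
    [0,0,0,0,0],
    [0,0,0,0,0]
  ]
}}

```text
t: 5.7
tool_pos: [0.5543, 0.028, 0.2117]
tool_rot: [0.174, -3.136, -0.0]
contact_force: [-0.4, -0.3, -1.3]
opening: 0.0064
grip_force: 39.3
```

```bash
python3 -c "
from h import *
from scipy.spatial.transform import Rotation as Ro
o=get_obs();print(o['tool_pos'],Ro.from_rotvec(o['tool_rot']).as_matrix()[:,1])"
```

```text
[0.55434933 0.02795904 0.21170894] [-1.10764063e-01  9.93846718e-01  1.53081731e-04]
```

Request:
{"api": "servo_tool", "payload": {
  "increments": [
    [0,0,0,20,0],
    [0,0,0,25,0],
    [0,0,0,20,0],
    [0,0,0,15,0],
    [0,0,0,8,0],
    [0,0,0,6,0],
    [0,0,0,6,0],
    [0,0,0,5,0],
    [0,0,0,5,0],
    [0,0,0,3,0],
    [0,0,0,0,0]
  ]
}}

```text
t: 7.08
tool_pos: [0.5545, 0.0278, 0.099]
tool_rot: [0.175, -3.136, -0.0]
contact_force: [-0.8, 0.3, -0.9]
opening: 0.0068
grip_force: 39.3
```

```bash
python3 -c "
from h import *
snap('side','s2',(260,140,380,260),4);snap('top','t2',(240,170,340,290),4)
cv2.imwrite('pics/c3.png',np.hstack([cv2.imread('pics/s2.png'),cv2.resize(cv2.imread('pics/t2.png'),(320,480))]))"
```

```text
(no output)
```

View pics/c3.png

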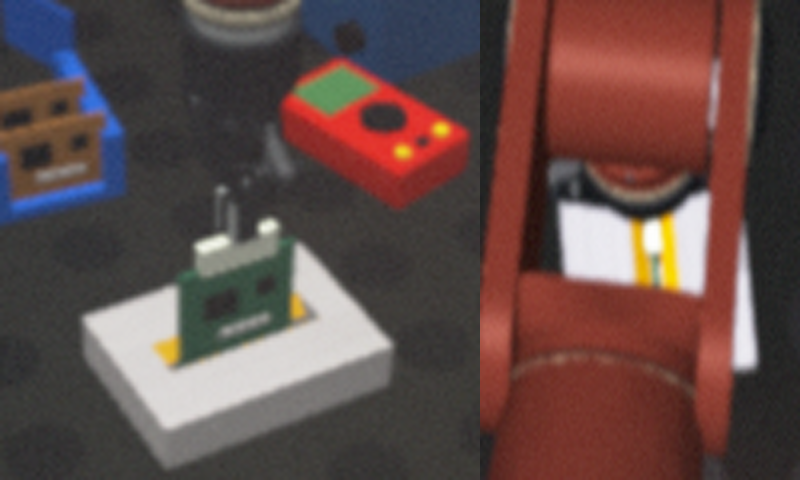

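The board is entering the groove centrally: side crop has gold showing at both ends (170,350) and (300,310). No contact force, so I continue down gently.

Request:
{"api": "servo_tool", "payload": {
  "increments": [
    [0,0,0,3,0],
    [0,0,0,2,0],
    [0,0,0,1,0],
    [0,0,0,1,0],
    [0,0,0,0,0]
  ]
}}

```text
t: 7.8
tool_pos: [0.5546, 0.0279, 0.0922]
tool_rot: [0.175, -3.137, 0.0]
contact_force: [-0.6, -0.1, -1.2]
opening: 0.0066
grip_force: 39.3
```

Request:
{"api": "servo_tool", "payload": {
  "increments": [
    [0,0,0,1,0],
    [0,0,0,1,0],
    [0,0,0,1,0],
    [0,0,0,0,0]
  ]
}}

```text
t: 8.3
tool_pos: [0.5546, 0.0278, 0.0892]
tool_rot: [0.175, -3.137, 0.0]
contact_force: [0.1, 0.8, -2.1]
opening: 0.0068
grip_force: 39.3
```

Request:
{"api": "servo_tool", "payload": {
  "increments": [
    [0,0,0,1,0],
    [0,0,0,0,0]
  ]
}}

```text
t: 8.55
tool_pos: [0.5551, 0.0278, 0.0892]
tool_rot: [-0.175, 3.136, -0.0]
contact_force: [-1.3, -0.3, 4.3]
opening: 0.0066
grip_force: 41.0
```

Request:
{"api": "servo_tool", "payload": {
  "increments": [
    [0.05,0,0,-1,0],
    [0.1,0,0,0,0],
    [0.15,0,0,0,0],
    [0.2,0,0,0,0],
    [0.3,0,0,0,0],
    [0.3,0,0,0,0],
    [0.3,0,-4,0,0],
    [0.3,0,-4,0,0],
    [0.3,0,-4,0,0],
    [0.3,0,-4,0,0],
    [0.3,0,0,0,0]
  ]
}}

```text
t: 9.93
tool_pos: [0.5565, 0.0116, 0.0893]
tool_rot: [-0.174, 3.137, -0.0]
contact_force: [-0.1, 0.5, 0.0]
opening: 0.0255
grip_force: 0.0
```

```bash
python3 -c "
from h import *
snap('side','s3',(270,150,370,260),5);snap('top','t3',(250,170,350,290),4)
cv2.imwrite('pics/c4.png',np.hstack([cv2.imread('pics/s3.png')[:480],cv2.resize(cv2.imread('pics/t3.png'),(300,480))]))"
```

```text
(no output)
```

View pics/c4.png

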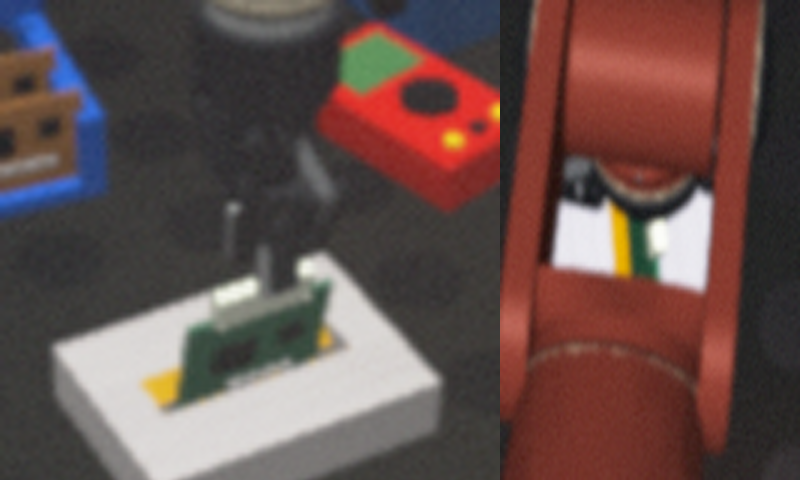

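The board leans towards −y, away from the pushing side: the top view has the grip right of the groove. Raising the tool off it.

Request:
{"api": "servo_tool", "payload": {
  "increments": [
    [0.4,0,4,0,0],
    [0.4,0,0,-10,0],
    [0.4,0,0,-30,0],
    [0.4,0,0,-40,0],
    [0.5,0,0,-40,0],
    [0.5,0,28,0,0],
    [0.5,0,45,0,0],
    [0.5,0,40,0,0],
    [0.5,0,0,0,0]
  ]
}}

```text
t: 11.15
tool_pos: [0.5431, 0.1304, 0.2102]
tool_rot: [-0.181, 3.135, 0.0]
contact_force: [-0.3, -0.9, -0.2]
opening: 0.0427
grip_force: 0.0
```

Run:
```python
from h import *
from scipy.spatial.transform import Rotation as Ro
o=get_obs();print(o['q'],o['tool_pos'],Ro.from_rotvec(o['tool_rot']).as_matrix()[:,1])
im=get_image('top')[:,:,::-1];cv2.imwrite('pics/t4_full.png',im)
cv2.imwrite('pics/c5.png',cv2.resize(im[165:290,245:345],(600,600),interpolation=cv2.INTER_CUBIC))
```

```text
[ 1.02222434e-01 -1.09330390e-01  1.76353151e+00  2.10026599e-04
  1.48640503e+00 -1.58395211e+00] [0.543115   0.13036637 0.21017733] [-1.15105008e-01  9.93353310e-01  1.96300498e-04]
```

View pics/c5.png

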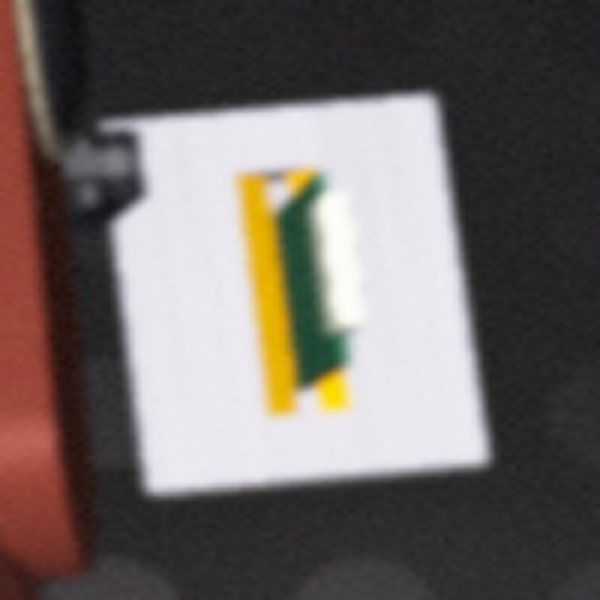

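Top crop: the board stands in the groove leaning right (−y), and the stand has not moved (right-hand corners at px (318,185) and (327,262)). Next I turn 90° so both open fingers push the long side, then descend behind it.

Request:
{"api": "servo_tool", "payload": {
  "increments": [
    [1,0,0,0,10],
    [1,0,0,0,10],
    [1,0,0,0,10],
    [1,0,0,0,10],
    [1,0,0,0,10],
    [1,0,0,0,10],
    [1,0,0,0,10],
    [1,0,0,0,10],
    [1,0,0,0,10],
    [1,0,0,0,0],
    [1,0,0,0,0]
  ]
}}

```text
t: 12.58
tool_pos: [0.5436, 0.1276, 0.2095]
tool_rot: [2.092, 2.343, 0.0]
contact_force: [0.0, -0.2, -0.4]
opening: 0.0853
grip_force: 0.0
```

Request:
{"api": "servo_tool", "payload": {
  "increments": [
    [1,0,0,35,0],
    [1,0,0,45,0],
    [1,0,0,45,0],
    [1,0,0,40,0],
    [1,0,0,20,0],
    [1,0,0,10,0],
    [1,0,0,6,0],
    [1,0,0,0,0]
  ]
}}

```text
t: 13.58
tool_pos: [0.5442, 0.1283, 0.0092]
tool_rot: [2.093, 2.341, 0.002]
contact_force: [-0.4, -0.2, -0.2]
opening: 0.0856
grip_force: 0.0
```

Run:
```python
from h import *
from scipy.spatial.transform import Rotation as Ro
o=get_obs();R=Ro.from_rotvec(o['tool_rot']).as_matrix();print(o['tool_pos'],R)
for n in('side',):
  im=get_image(n)[:,:,::-1];cv2.imwrite('pics/s5_full.png',im)
cv2.imwrite('pics/c6.png',cv2.resize(im[130:270,240:400],(800,600)[:2],interpolation=cv2.INTER_CUBIC))
```

```text
[0.54423437 0.12828406 0.00923196] [[-1.11481312e-01  9.93765322e-01  1.55002259e-03]
 [ 9.93766530e-01  1.11481225e-01  1.42255292e-04]
 [-3.14300410e-05  1.55621937e-03 -9.99998789e-01]]
```

View pics/c6.png

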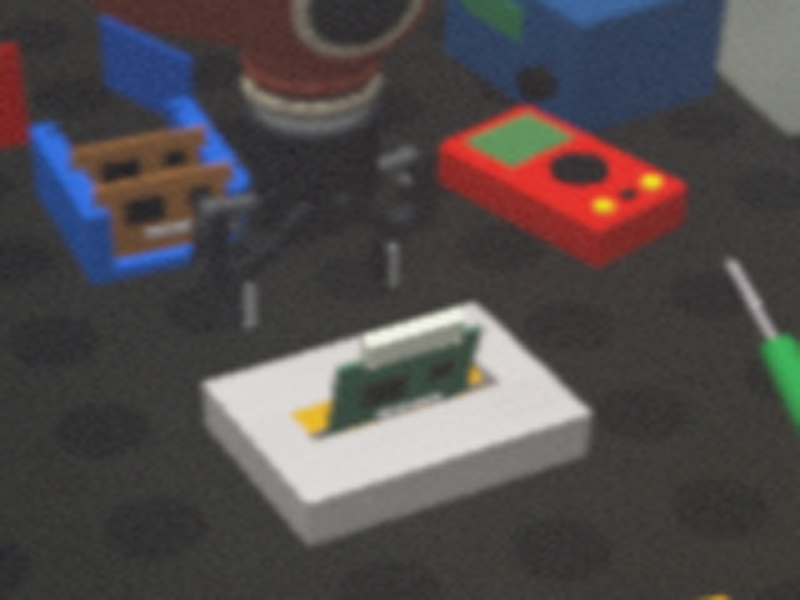

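Both fingers stand down behind the stand; the pad ends show at crop (250,325) and (393,288). I'll check their height.

```bash
python3 -c "
from h import *
for z in(.005,.01,.02,.03):print(z,proj('side',[[.502,.1235,z],[.586,.133,z]]).round(1).tolist())
print((290,205.8),(240+393/5,130+288/4.286))"
```

```text
0.005 [[290.1, 214.5], [314.9, 206.0]]
0.01 [[290.0, 213.2], [314.9, 204.7]]
0.02 [[289.9, 210.7], [314.9, 202.2]]
0.03 [[289.8, 208.1], [314.9, 199.6]]
(290, 205.8) (318.6, 197.19552029864678)
```

Request:
{"api": "servo_tool", "payload": {
  "increments": [
    [1,0,0,3,0],
    [1,0,0,3,0],
    [1,0,0,2,0],
    [1,0,0,0,0],
    [1,-8,0,0,0],
    [1,-8,0,0,0],
    [1,-4,0,0,0],
    [1,-3,0,0,0],
    [1,-3,0,0,0],
    [1,-3,0,0,0]
  ]
}}

```text
t: 14.88
tool_pos: [0.5466, 0.0993, 0.0003]
tool_rot: [2.094, 2.342, 0.0]
contact_force: [0.5, 0.0, 0.6]
opening: 0.0855
grip_force: 0.0
```

Request:
{"api": "servo_tool", "payload": {
  "increments": [
    [1,-2,0,0,0],
    [1,-2,0,0,0],
    [1,-2,0,0,0]
  ]
}}

```text
t: 15.25
tool_pos: [0.5473, 0.0934, 0.0003]
tool_rot: [-2.094, -2.342, -0.0]
contact_force: [0.1, -0.4, -0.4]
opening: 0.0851
grip_force: 0.0
```

Run:
```python
from h import *
im=get_image('side')[:,:,::-1];b=get_image('top')[:,:,::-1];o=get_obs();print(o['contact_force'],o['tool_pos'])
cv2.imwrite('pics/s6_full.png',im);cv2.imwrite('pics/t6_full.png',b)
cv2.imwrite('pics/c7.png',np.hstack([cv2.resize(im[160:265,260:370],(440,420),interpolation=cv2.INTER_CUBIC),cv2.resize(b[170:290,250:350],(350,420))]))
```

```text
[-0.19853033 -1.06059101  0.45924709] [5.47344257e-01 9.32555391e-02 3.31431276e-04]
```

View pics/c7.png

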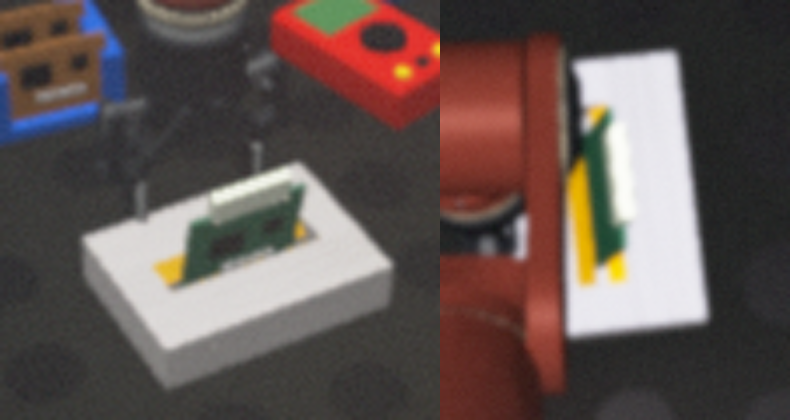

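```bash
python3 -c "
from h import *
for z in(.01,.02,.03,.04,.05):print(z,proj('side',[[.505,.0886,z],[.5895,.098,z],[.505,.0776,z]]).round(1).tolist())
print((295.2,215),(260+256/4,160+172/4))
im=cv2.imread('pics/s6_full.png');cv2.imwrite('pics/c8.png',cv2.resize(im[190:230,275:345],(770,440),interpolation=cv2.INTER_CUBIC))"
```

```text
0.01 [[295.0, 220.2], [320.3, 211.4], [296.3, 222.5]]
0.02 [[294.9, 217.6], [320.4, 208.9], [296.2, 220.0]]
0.03 [[294.8, 215.0], [320.4, 206.3], [296.2, 217.4]]
0.04 [[294.8, 212.4], [320.5, 203.7], [296.1, 214.7]]
0.05 [[294.7, 209.8], [320.5, 201.1], [296.0, 212.1]]
(295.2, 215) (324.0, 203.0)
```

View pics/c8.png

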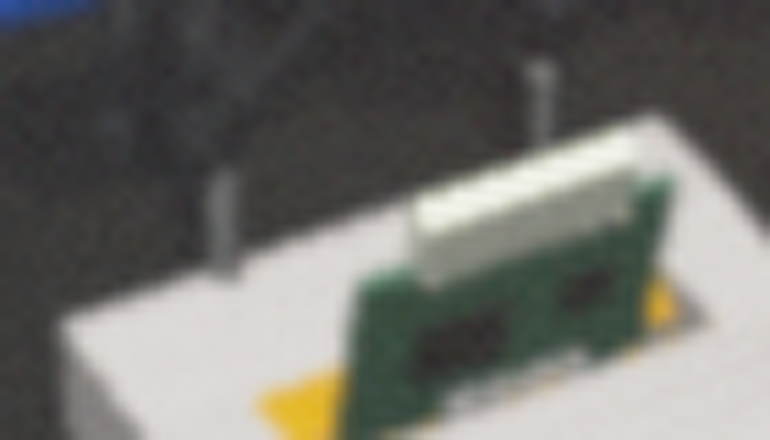

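The left pad end (crop (220,278)) lies over the top face, so wide-open fingers stand too high. I'll back off and half close, which brings the pads lower.

Request:
{"api": "servo_tool", "payload": {
  "increments": [
    [1,15,0,-6,0],
    [1,18,0,-6,0],
    [0.5,0,0,0,0],
    [0.5,0,0,0,0],
    [0.5,0,0,0,0],
    [0.5,0,0,3,0],
    [0.5,0,0,2,0],
    [0.5,0,0,2,0],
    [0.5,0,0,0,0],
    [0.5,0,0,0,0]
  ]
}}

```text
t: 16.6
tool_pos: [0.5437, 0.1262, 0.0053]
tool_rot: [2.094, 2.342, 0.0]
contact_force: [1.0, -0.2, 0.5]
opening: 0.0429
grip_force: 0.0
```

Run:
```python
from h import *
from scipy.spatial.transform import Rotation as Ro
o=get_obs();R=Ro.from_rotvec(o['tool_rot']).as_matrix();p=o['tool_pos'];print(p,o['opening'])
im=get_image('side')[:,:,::-1];cv2.imwrite('pics/s7_full.png',im)
cv2.imwrite('pics/c9.png',cv2.resize(im[175:225,275:335],(720,600),interpolation=cv2.INTER_CUBIC))
for s in(-1,1):
  for z in(.0,.01,.02,.03,.04):
    q=p+R[:,1]*s*o['opening']/2; q[2]=z; print(s,z,((proj('side',[q])-[275,175])*12).round().tolist(),((proj('side',[q-R[:,0]*.011])-[275,175])*12).round().tolist())
```

```text
[0.54370243 0.12618963 0.00534874] 0.04288181963357812
-1 0.0 [[257.0, 469.0]] [[277.0, 494.0]]
-1 0.01 [[257.0, 438.0]] [[276.0, 464.0]]
-1 0.02 [[256.0, 408.0]] [[276.0, 433.0]]
-1 0.03 [[255.0, 377.0]] [[275.0, 402.0]]
-1 0.04 [[254.0, 346.0]] [[274.0, 371.0]]
1 0.0 [[408.0, 417.0]] [[429.0, 442.0]]
1 0.01 [[408.0, 387.0]] [[429.0, 412.0]]
1 0.02 [[408.0, 356.0]] [[429.0, 381.0]]
1 0.03 [[408.0, 325.0]] [[429.0, 350.0]]
1 0.04 [[408.0, 294.0]] [[429.0, 319.0]]
```

View pics/c9.png

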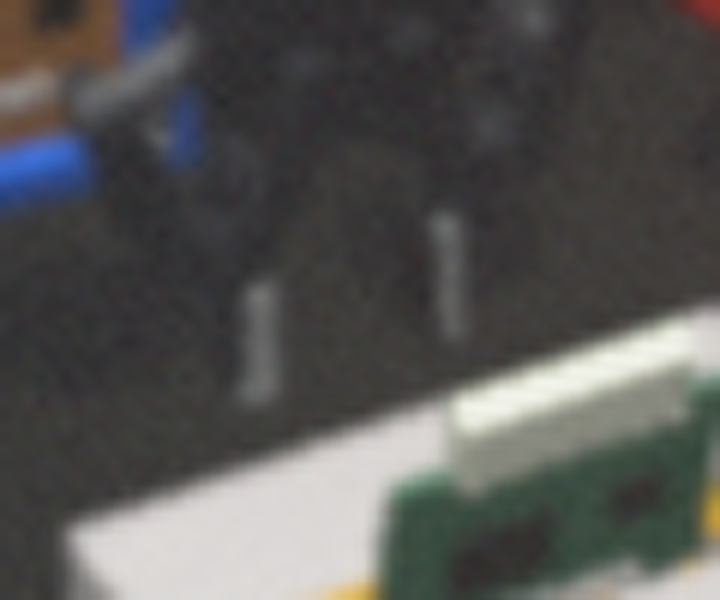

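The half-open pad ends (crop (258,402) and (453,338)) stand at about 20–30 mm, so I close a little more and advance, watching the force. That picture was my 11th, one over the limit of 10, so from here I measure by code only.

Request:
{"api": "servo_tool", "payload": {
  "increments": [
    [0.35,0,0,0,0],
    [0.35,0,0,2,0],
    [0.35,0,0,1,0],
    [0.35,-8,0,0,0],
    [0.35,-7,0,0,0],
    [0.35,-4,0,0,0],
    [0.35,-3,0,0,0],
    [0.35,-3,0,0,0],
    [0.35,-3,0,0,0]
  ]
}}

```text
t: 17.77
tool_pos: [0.5467, 0.0989, 0.0024]
tool_rot: [-2.094, -2.341, -0.001]
contact_force: [-0.2, 4.5, 0.4]
opening: 0.0297
grip_force: 1.9
```

Request:
{"api": "servo_tool", "payload": {
  "increments": [
    [0.35,-3,0,0,0],
    [0.35,-6,0,0,0.3],
    [0.35,-8,0,0,0.3],
    [0.35,-10,0,0,0.3],
    [0.35,-10,0,0,0.4],
    [0.35,-10,0,0,0.4],
    [0.35,-10,0,0,0.4],
    [0.35,-10,0,0,0.4],
    [0.35,-8,0,0,0.4],
    [0.35,-5,0,0,0.3],
    [0.35,-3,0,0,0.2],
    [0.35,0,0,0,0]
  ]
}}

```text
t: 19.27
tool_pos: [0.5541, 0.0152, 0.0023]
tool_rot: [2.162, 2.278, -0.001]
contact_force: [-0.1, 1.3, 0.5]
opening: 0.0299
grip_force: 0.6
```

```bash
cat > st.py <<'E'
from h import *
from scipy.spatial.transform import Rotation as Ro
from scipy.optimize import least_squares
# stand pose by silhouette of white top, side view: fit projected top-face polygon to the white mask, both cameras' overlap
def poly(p,n,z=.038):
    c,s=np.cos(p[2]),np.sin(p[2]);L=np.array([[.09,.065],[.09,-.065],[-.09,-.065],[-.09,.065]])
    return proj(n,np.c_[L@np.array([[c,s],[-s,c]])+p[:2],np.full(4,z)])
def corners(im,n,g,box=14):
    # refine: edge search along normals of predicted polygon -> least squares
    G=cv2.GaussianBlur(im,(3,3),0).min(2).astype(np.float32)
    o=get_obs
    def pts(p):
        q=poly(p,n);out=[]
        for i in range(4):
            a,b=q[i],q[(i+1)%4];t=(b-a)/np.linalg.norm(b-a);m=np.array([t[1],-t[0]])
            if m@( (a+b)/2-q.mean(0))<0:m=-m
            for f in np.linspace(.1,.9,17):
                c=a+(b-a)*f;r=np.arange(-box,box+.1,.5);P=(c+r[:,None]*m).astype(np.float32)
                v=cv2.remap(G,P[None,:,0].copy(),P[None,:,1].copy(),cv2.INTER_LINEAR)[0]
                d=v[:-4]-v[4:];k=d.argmax()
                if d[k]>25:out.append((i,f,P[k+2]))
        return out
    return pts
def pose(g):
    im={n:get_image(n) for n in('top','side')}
    p=np.array(g,float)
    for box in(14,8,4,4):
        E={n:corners(im[n],n,p,box)(p) for n in im}
        def r(x):
            R=[]
            for n,e in E.items():
                q=poly(x,n)
                for i,f,u in e:
                    a,b=q[i],q[(i+1)%4];t=(b-a)/np.linalg.norm(b-a);R.append((u-a)@np.array([t[1],-t[0]]))
            return np.array(R)
        s=least_squares(r,p,loss='soft_l1',f_scale=.7);p=s.x
    return p,np.median(abs(s.fun)),[len(e) for e in E.values()]
if __name__=='__main__':
    import sys
    o=get_obs();R=Ro.from_rotvec(o['tool_rot']).as_matrix();T=o['tool_pos'];yaw=np.arctan2(R[1,1],R[0,1])
    x,y=T[:2]-.073*R[:2,0]
    g=[x,y,yaw] if len(sys.argv)<2 else eval(sys.argv[1])
    p,e,k=pose(g);sp=np.array([.5548,-.2493,-.022])
    print('tool',T.round(4),yaw.round(3),'guess',np.round(g,4),'stand',p.round(4),'err',e.round(2),k,'to spot',(sp-p).round(4),'F',o['contact_force'].round(1))
E
python3 st.py
```

```text
tool [0.5541 0.0152 0.0023] 0.052 guess [ 0.5579 -0.0577  0.0523] stand [ 0.5572 -0.0623  0.0547] err 0.45 [44, 68] to spot [-0.0024 -0.187  -0.0767] F [-0.1  1.3  0.5]
```

Request:
{"api": "servo_tool", "payload": {
  "increments": [
    [0.35,-4,0,0,0.5],
    [0.35,-7,0,0,0.8],
    [0.35,-9,0,0,0.8],
    [0.35,-10,0,0,0.8],
    [0.35,-10,0,0,0.8],
    [0.35,-10,0,0,0.7],
    [0.35,-10,0,0,0],
    [0.35,-10,0,0,0],
    [0.35,-8,0,0,0],
    [0.35,-5,0,0,0],
    [0.35,-3,0,0,0],
    [0.35,0,0,0,0]
  ]
}}

```text
t: 20.88
tool_pos: [0.5539, -0.0708, 0.0022]
tool_rot: [2.248, 2.194, -0.001]
contact_force: [-0.1, 1.5, 1.0]
opening: 0.0296
grip_force: 0.5
```

```bash
python3 st.py
```

```text
tool [ 0.5539 -0.0708  0.0022] -0.025 guess [ 0.5521 -0.1438 -0.0245] stand [ 0.5509 -0.1481 -0.0234] err 0.47 [33, 68] to spot [ 0.0039 -0.1012  0.0014] F [-0.1  1.5  1. ]
```

Request:
{"api": "servo_tool", "payload": {
  "increments": [
    [0.35,-4,0,0,-1],
    [0.35,-7,0,0,-1],
    [0.35,-8,0,0,-1],
    [0.35,-9,0,0,-1],
    [0.35,-9,0,0,0],
    [0.35,-9,0,0,0],
    [0.35,-9,0,0,0],
    [0.35,-8,0,0,0.5],
    [0.35,-5,0,0,0.5],
    [0.35,-3,0,0,0.5],
    [0.35,0,0,0,0]
  ]
}}

```text
t: 22.35
tool_pos: [0.556, -0.1419, 0.0024]
tool_rot: [2.2, 2.242, -0.001]
contact_force: [0.4, 0.1, -1.1]
opening: 0.0296
grip_force: 0.1
```

```bash
python3 st.py
```

```text
tool [ 0.556  -0.1419  0.0024] 0.019 guess [ 0.5574 -0.2149  0.0189] stand [ 0.5567 -0.2198  0.0196] err 0.03 [26, 68] to spot [-0.0019 -0.0295 -0.0416] F [ 0.4  0.1 -1.1]
```

Request:
{"api": "servo_tool", "payload": {
  "increments": [
    [0.35,-3,0,0,0.5],
    [0.35,-5,0,0,0.5],
    [0.35,-6,0,0,0.5],
    [0.35,-6,0,0,0.5],
    [0.35,-5,0,0,0.4],
    [0.35,-3,0,0,0],
    [0.35,-1,0,0,0],
    [0.35,0,0,0,0]
  ]
}}

```text
t: 23.45
tool_pos: [0.5559, -0.1704, 0.0025]
tool_rot: [2.247, 2.196, -0.0]
contact_force: [0.4, 4.7, 2.3]
opening: 0.0297
grip_force: 2.0
```

```bash
python3 st.py
```

```text
tool [ 0.5559 -0.1704  0.0025] -0.023 guess [ 0.5542 -0.2433 -0.023 ] stand [ 0.5531 -0.2484 -0.03  ] err 0.04 [23, 68] to spot [ 0.0017 -0.0009  0.008 ] F [0.4 4.7 2.3]
```

Request:
{"api": "servo_tool", "payload": {
  "increments": [
    [0.35,5,0,0,0],
    [0.35,15,0,0,0],
    [0.35,25,0,0,0],
    [0.35,30,0,0,0],
    [0.35,30,0,-20,0],
    [0.35,30,0,-30,0],
    [0.35,30,0,-40,0],
    [0.35,30,0,-40,0],
    [0.35,0,0,0,0],
    [0.35,0,0,0,0]
  ]
}}

```text
t: 24.8
tool_pos: [0.5596, 0.0249, 0.1314]
tool_rot: [-2.246, -2.196, 0.002]
contact_force: [-0.2, -0.7, -0.8]
opening: 0.0297
grip_force: 0.0
```

```bash
python3 st.py '[.5531,-.2484,-.03]'
python3 - <<'E'
from h import *
im=get_image('top')[:,:,::-1];h=cv2.cvtColor(im,cv2.COLOR_BGR2HSV)
def c(m):
    ys,xs=np.nonzero(m);return len(xs),xs.min(),xs.max(),ys.min(),ys.max()
g=cv2.inRange(h,(45,70,20),(95,255,200));g[:,:370]=0;g[:,450:]=0;g[:180]=0;g[280:]=0;print('green top',c(g))
b=cv2.inRange(h,(5,80,60),(16,220,200));b[:,:125]=0;b[:,205:]=0;b[:210]=0;b[285:]=0;print('brown',c(b))
t0=cv2.imread('pics/t0_full.png');h0=cv2.cvtColor(t0,cv2.COLOR_BGR2HSV);b=cv2.inRange(h0,(5,80,60),(16,220,200));b[:,:125]=0;b[:,205:]=0;b[:210]=0;b[285:]=0;print('brown0',c(b))
# predicted board footprints leaning +-11deg: lower edge & top-edge in top view
for s in(-1,0,1):
    L=.2*s;P=[[.5531+a,-.2484+r*np.sin(L),.006+r*np.cos(L)] for r in(.03,.09) for a in(-.045,.045)];print(s,proj('top',P).round().tolist())
d=cv2.absdiff(im,t0).max(2);
for n,(x0,y0,x1,y1) in dict(meter=(170,110,245,170),driver=(255,115,342,142),flux=(198,308,226,334),box=(462,290,512,350)).items():print(n,(d[y0:y1,x0:x1]>50).mean().round(3))
E
```

```text
tool [0.5596 0.0249 0.1314] -0.022 guess [ 0.5531 -0.2484 -0.03  ] stand [ 0.5533 -0.2472 -0.0212] err 0.51 [68, 68] to spot [ 0.0015 -0.0021 -0.0008] F [-0.2 -0.7 -0.8]
green top (394, np.int64(410), np.int64(423), np.int64(204), np.int64(245))
brown (213, np.int64(163), np.int64(190), np.int64(231), np.int64(267))
brown0 (213, np.int64(163), np.int64(191), np.int64(231), np.int64(267))
-1 [[415.0, 245.0], [414.0, 207.0], [427.0, 242.0], [425.0, 202.0]]
0 [[413.0, 245.0], [412.0, 207.0], [419.0, 242.0], [417.0, 202.0]]
1 [[410.0, 245.0], [409.0, 207.0], [410.0, 242.0], [409.0, 202.0]]
meter 0.0
driver 0.0
flux 0.0
box 0.0
```

The stand is within 3 mm and 0.02 rad of the spot. The board is central in its groove, the cards and bystanders have not moved, and the tool is clear.

```bash
python3 -c "
from station import *
print(finish_job())"
```

```text
the job is handed in; nothing more can be done
None
```

The job is handed in, with no verdict returned: the green board stands in the stand's groove and, by my camera fit, the stand sits within about 3 mm and 0.02 rad of the spot with the cards and bystanders unmoved, though I viewed 11 pictures against the limit of 10.

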